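# Slide the bearing cover home in an eccentric hub and latch it

## Robot

A 6-joint arm with a two-finger parallel gripper is mounted at the origin on the work surface. World frame = base frame: x ahead of the robot, y to its left, z up, the work surface at z = 0. Lengths are in mm, angles in degrees, forces in N, time in s.
With the tool pointing down it reaches from about 350 to 850 mm from the base axis. Payload 8.1 kg.
Tool frame: the origin (TCP) lies at the very end of the fingers, on their centre line; the grasp point (between the pads) lies grip_depth behind it (grip_depth is the distance from the TCP to the grasp point, in mm); z points along the fingers, y is the direction in which the jaws open and shut (so a half turn about z gives the same grasp; the last joint's range is limited). The gripper opens to 85 mm and grips with 20 to 120 N. Pads are 22 mm wide; open, the fingers measure 114 mm over their backs; the gripper's body (76 mm by 85 mm) begins 54 mm behind the grasp point. The pads swing forward as they close: fully open they stand 13 mm farther back than shut.
Start: joints at [-70.611, 7.471, 85.268, -0, 87.261, -4.893], TCP at [246.756, -546.916, 231.292] pointing down, gripper open.
Joint ranges: [-169.43, 169.43], [-51.17, 129.36], [1.28, 143.12], [-76.62, 256.62], [0, 156.53], [-152.29, 152.29]. Speed limits (degrees/s): [136.94, 136.94, 159.86, 180, 180, 180].

## Interface

Orientations are given as [roll, pitch, yaw] about the fixed x, y, z axes, in that order (R = Rz(yaw) Ry(pitch) Rx(roll)).
In Python, from bench import * gives the robot as it stands.
- The arm moves only by the tool step_arm, never from a script. Its argument "plan" is a list of rows, each an object of numbers: "grip": the finger opening in cm, from 0 to 8.54; "tx", "ty", "tz": the shift along the tool's x, y, z in cm; "ax", "ay", "az": the turn, a rotation vector about the tool's x, y, z in degrees. In form: [{"grip": .., "tx": .., "ty": .., "tz": .., "ax": .., "ay": .., "az": ..}, ...]. A call has 1 to 8 rows; each row shifts and turns the commanded pose from where the row before left it, along the tool's axes as they then stand; what a row does not reach is not made up. A row lasts 1/12 s, in which the tool goes at most 41.7 mm and 7.16 degrees, less where a joint would pass 70% of its speed; a pose out of reach is approached as far as the arm can. A call with a gripper value outside its range is refused whole. The fingers move at their own pace and stop on an object; "newtons" is the grip in N (left out, the last holds). Time passes only in rows, so rows that do not move let the fingers close. It gives the time, the measured TCP pose, the force and the opening at its end, in the units of the state.
- sense(): the state, without advancing time (a new reading comes with each control period).
- snapshot(name): name is "scene" or "top" or "wrist"; returns the picture (384x512x3 uint8, red, green, blue); there is no depth.
- camera_model(name): a dict with "intrinsics" (3x3 intrinsics, pixels), "pose" (4x4, takes a point from camera to world coordinates); the wrist camera has in their place "T_tool_cam" (4x4, takes a point from camera to tool coordinates, whose origin is the TCP and whose axes are the flange's). Camera axes: x right, y down, z forward; pixel columns grow to the right and rows downward; lengths in mm; the calibration is good to about 2 mm. A picture is of the moment at which its call begins: read the wrist's pose just before it. camera_model takes no time and is no camera call.
- hand_in(): hands the job in, once; it reports no verdict.
The state is a dict: "time": time; "joint_pos": joint angles; "qd": joint speeds; "joint_efforts": joint torques, N m; "tool_pos": TCP position; "tcp_rot": TCP orientation; "ft_force": force on the tool from outside, world axes, zero at the start; "wrist_torque": the same for the moment, N m; "finger_gap": finger opening in mm.
Only numpy, scipy, OpenCV 4.12 (cv2) and the standard library are available. Lean on these libraries where they do the work, as an engineer would, in place of code of your own. Each camera call takes 0.05 s, during which the arm holds its last target.

## Task

Slide the steel bearing cover across the face of the hub, keeping it on the face all the way, and feel for the off-centre bearing recess until the cover drops flat into it; go gently, with never more than about 30 N between cover and hub. Then swing the retaining latch round as far as it goes so that its tip lies over the rim of the seated cover, let go, and leave the other things on the bench where they are.

Things in the scene. Friction and masses are not known exactly. Their poses are not given: they have to be found in the camera images.
- hub: Fixed wheel hub on the bench: white drum 224 mm across (234 mm at its foot), top a flat bare-metal face 70 mm above its origin (centre of its underside, z up). Things on it start so: cover on the -x side of the face, latch on the +x side.
- hub_face (a point): Centre of the hub's face, on its axis. In the face is one round flat-floored recess (bearing showing at its bottom), 75 mm across, 5 mm deep, in an eccentric: its centre lies 10 mm from this point in any direction, which is not measured; it can be seen, or felt for.
- cap: Bearing cover, loose on the face: steel disc 72 mm across, 5 mm thick (flush when seated, 1.5 mm clear all round), central stub 16 mm across, top 37 mm above the underside. Origin: centre of underside, z along the stub. 0.2 kg; 2 to 7 N slide it, over 12 N may wedge it hard. Pushed by the stub without a tight grip, it tips, low side towards the recess, and drops in by its own weight.
- latch (a joint): Angle of the latch about its upright pivot: 0 = open (tip to +y of the hub), grows counter-clockwise from above; 1.571 = stop, tip pointing at the hub's axis. Starts at 0 to 0.3; light friction (about 2 N at the pin), stays where left. Flat bar 16 mm wide, 2 to 7 mm above the face, so that only a seated cover goes under it; tip 48 mm from the pivot.
- latch_pin (a point): Centre of the top of the latch's upright grip pin: 14 mm across, 32 mm tall, its top 109 mm above the hub's origin; it stands on the latch's tail, 35 mm from the pivot on the side opposite the tip. The bar's top, from which it rises, is 77 mm above the hub's origin.
- latch_pivot (a point): Centre of the top of the latch's pivot (20 mm across, 80.5 mm above the hub's origin), at x = +70 mm, y = 0 of the hub frame.
- damper_a: Bystander: black rubber cush block about 100 x 50 x 38 mm, beside the hub on its +y side; origin under its larger part, long way along x.
- damper_b: Bystander: the same kind of rubber block on the hub's -y side.
- bearing: Bystander: bearing lying flat, 52 mm across, 15 mm tall, bore 25 mm; origin at the centre of its underside.
- sleeve: Bystander: upright spacer sleeve, 32 mm across, 45 mm tall; origin at the centre of its underside.
- wrench: Bystander: wrench lying on the bench.
- grease: Bystander: closed grease jar, 72 mm across, 75 mm tall; origin under its centre.
- rotor: Bystander: brake disc lying flat, 240 mm across, 5 mm thick; origin at the centre of its underside.
Things that resemble listed ones, but are neither listed nor needed, are in the scene too. Leave any orange or yellow look-alike of the cap alone. Leave any turquoise look-alike of the hub alone.

How it is judged:
By the outcome, as a careful person would: the job done as asked, in the order asked, and still so for the second after the job is handed in, with the robot touching nothing.
It also fails if it takes over 64 s, if anything falls off the work surface, if the arm or the gripper's body presses on something with over 40 N, if the wrist force passes 120 N, or if a joint passes its speed limit or range.

## Working session

There is one attempt and no reset: what is moved stays moved. The work goes in short steps, Python scripts to look and compute and a tool call to move; the robot and the scene stay as the last step left them, time stands still between calls to the robot, and variables do not carry over. Pictures are saved under pics/ and viewed, and the job is handed in when it is done.

Besides the shell and the picture viewer there is one more tool, called after "Emit:" in YAML: its name, and indented under it one key for each argument. step_arm: Moves the arm, as the interface text tells. Its arguments: {"type":"object","properties":{"plan":{"type":"array","items":{"type":"object","properties":{"grip":{"type":"number"},"tx":{"type":"number"},"ty":{"type":"number"},"tz":{"type":"number"},"ax":{"type":"number"},"ay":{"type":"number"},"az":{"type":"number"}}}},"newtons":{"type":"number"}},"required":["plan"]}

```bash
ls; mkdir -p pics; python3 - <<'E'
from bench import *
import cv2
s=sense();print(s)
for n in("scene","top","wrist"):
    cv2.imwrite(f"pics/{n}0.png",snapshot(n)[:,:,::-1])
    print(n,camera_model(n))
E
```

```text
pics
{'time': 0.0, 'joint_pos': array([-7.06117771e+01,  7.51392036e+00,  8.53279875e+01, -1.83374392e-05,
        8.72626897e+01, -4.89494982e+00]), 'qd': array([-0.08927299, -0.03177644, -0.02320213,  0.00146502,  0.00403725,
       -0.03014631]), 'joint_efforts': array([ 2.28757635e-03, -5.69401431e+01, -5.00552416e+01, -4.71076405e-06,
        1.48683088e-02, -6.76920877e-06]), 'tool_pos': array([ 246.5689364 , -546.39834418,  230.26920451]), 'tcp_rot': array([-1.79895782e+02, -8.90696242e-03,  2.42831655e+01]), 'ft_force': array([ 0.49676676, -0.52968944, -0.37071991]), 'wrist_torque': array([0.03705103, 0.0181382 , 0.01137267]), 'finger_gap': 85.27842615999073}
scene {'intrinsics': array([[387.13228745,   0.        , 251.42937092],
       [  0.        , 387.13228745, 187.91647431],
       [  0.        ,   0.        ,   1.        ]]), 'pose': array([[-6.57693000e-01,  4.16566463e-01, -6.27624330e-01,
         1.21034679e+03],
       [ 7.53095886e-01,  3.44890054e-01, -5.60265506e-01,
         6.56620098e+02],
       [-1.69264310e-02, -8.41144002e-01, -5.40546264e-01,
         7.
[... 457 characters left out ...]
    [-2.42986069e-03, -1.98831941e-01, -9.80030589e-01,
         1.55016096e+03],
       [ 0.00000000e+00,  0.00000000e+00,  0.00000000e+00,
         1.00000000e+00]])}
wrist {'intrinsics': array([[297.13798408,   0.        , 256.55296677],
       [  0.        , 297.13798408, 187.40284502],
       [  0.        ,   0.        ,   1.        ]]), 'T_tool_cam': array([[-1.46092434e-04, -9.61417995e-01, -2.75091652e-01,
         6.92265532e+01],
       [ 9.99999938e-01, -5.19071024e-05, -3.49658020e-04,
        -2.11002373e-01],
       [ 3.21888302e-04, -2.75091686e-01,  9.61417943e-01,
        -1.42567989e+02],
       [ 0.00000000e+00,  0.00000000e+00,  0.00000000e+00,
         1.00000000e+00]])}
```

View pics/top0.png

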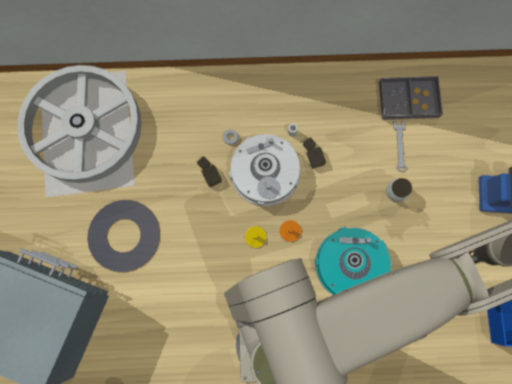

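View pics/scene0.png

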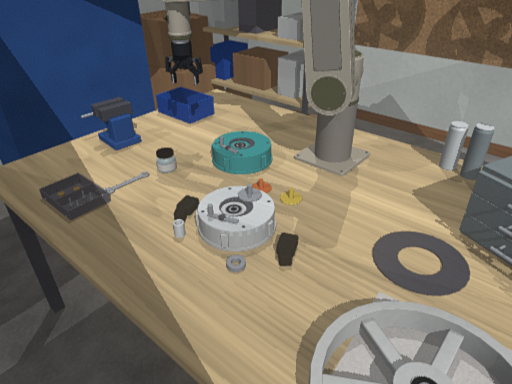

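The white hub is at top (265,169), with the steel cover on it at (269,187) and the latch at about (263,146). Look-alikes: yellow cap (256,237), orange cap (291,231) and turquoise hub (353,261). I choose the white hub and the steel cover, and check them in a close crop.

```bash
cat > h.py <<'E'
import numpy as np, cv2
from bench import *
def ray(name,uv,s=None):
    m=camera_model(name);K=m["intrinsics"]
    if name=="wrist":
        from scipy.spatial.transform import Rotation as R
        T=np.eye(4);T[:3,:3]=R.from_euler('xyz',s["tcp_rot"],degrees=True).as_matrix();T[:3,3]=s["tool_pos"]
        P=T@m["T_tool_cam"]
    else:P=m["pose"]
    d=P[:3,:3]@np.linalg.solve(K,[uv[0],uv[1],1.]);return P[:3,3],d
def onz(name,uv,z,s=None):
    o,d=ray(name,uv,s);return (o+d*(z-o[2])/d[2]).round(1)
def proj(name,p,s=None):
    m=camera_model(name);K=m["intrinsics"]
    if name=="wrist":
        from scipy.spatial.transform import Rotation as R
        T=np.eye(4);T[:3,:3]=R.from_euler('xyz',s["tcp_rot"],degrees=True).as_matrix();T[:3,3]=s["tool_pos"]
        P=T@m["T_tool_cam"]
    else:P=m["pose"]
    q=K@(P[:3,:3].T@(np.array(p)-P[:3,3]));return (q[:2]/q[2]).round(1)
E
python3 - <<'E'
from h import *
im=cv2.imread("pics/top0.png")
c=im[115:215,190:340];cv2.imwrite("pics/topc.png",cv2.resize(c,None,fx=5,fy=5,interpolation=cv2.INTER_CUBIC))
im=cv2.imread("pics/scene0.png")
c=im[170:280,160:310];cv2.imwrite("pics/scenec.png",cv2.resize(c,None,fx=5,fy=5,interpolation=cv2.INTER_CUBIC))
for uv in[(265,168),(269,187),(265,164),(229,168),(300,168)]:print(uv,onz("top",uv,70))
E
```

```text
(265, 168) [550.7   8.1  70. ]
(269, 187) [487.5  -2.5  70. ]
(265, 164) [564.1   7.7  70. ]
(229, 168) [554.6 124.5  70. ]
(300, 168) [ 547.  -104.9   70. ]
```

View pics/topc.png

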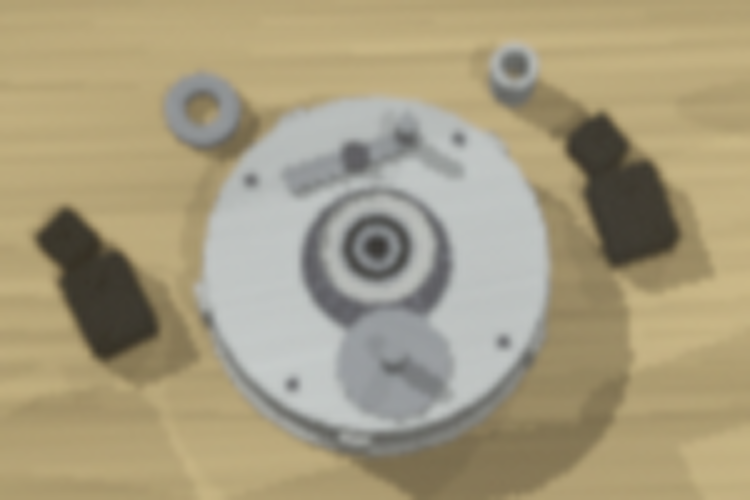

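View pics/scenec.png

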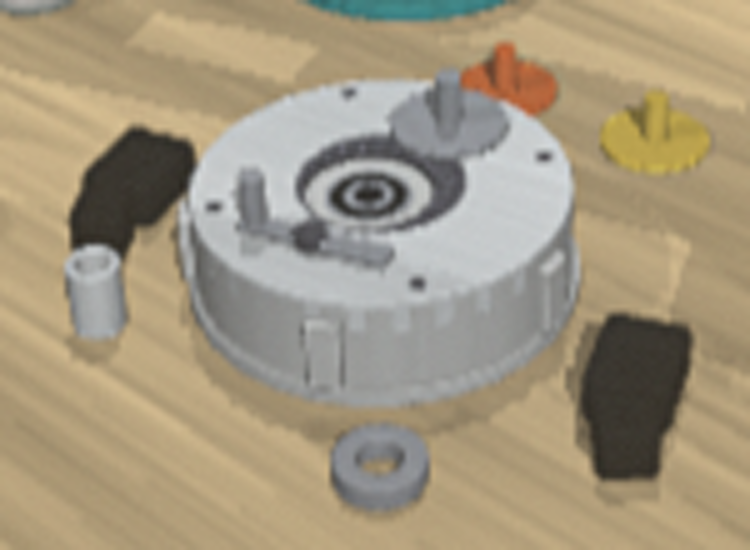

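View pics/wrist0.png

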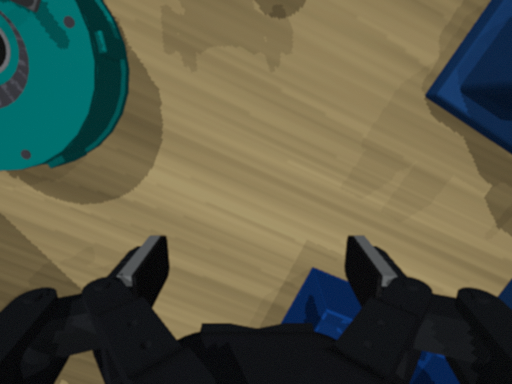

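Emit:
step_arm:
  plan:
    - {"az":-7}
    - {"az":-7}
    - {"az":-7}
    - {"az":-7}
    - {"az":-7}
    - {"az":-7}
    - {"az":-7}
    - {"az":-7}

```text
invalid input
```

Emit:
step_arm:
  plan:
    - {"az":-5}
    - {"az":-4.7}
    - {"tx":3.2,"ty":2.0,"tz":-0.3}
    - {"tx":3.2,"ty":2.0,"tz":-0.3}
    - {"tx":3.2,"ty":2.0,"tz":-0.3}
    - {"tx":3.2,"ty":2.0,"tz":-0.3}
    - {"tx":3.2,"ty":2.0,"tz":-0.3}
    - {"tx":3.2,"ty":2.0,"tz":-0.3}

```text
invalid input
```

Emit:
step_arm:
  plan:
    - {"tx":3.2,"ty":2.0,"tz":-0.3}
    - {"tx":3.2,"ty":2.0,"tz":-0.3}
    - {"tx":3.2,"ty":2.0,"tz":-0.3}
    - {"tx":3.2,"ty":2.0,"tz":-0.3}
    - {"tx":3.2,"ty":2.0,"tz":-0.3}
    - {"tx":3.2,"ty":2.0,"tz":-0.3}
    - {"tx":3.2,"ty":2.0,"tz":-0.3}
    - {"tx":3.2,"ty":2.0,"tz":-0.3}

```text
invalid input
```

Emit:
step_arm:
  plan:
    - {"grip":8.5,"tx":0,"ty":0,"tz":0,"ax":0,"ay":0,"az":-7}
    - {"grip":8.5,"tx":0,"ty":0,"tz":0,"ax":0,"ay":0,"az":-7}
    - {"grip":8.5,"tx":0,"ty":0,"tz":0,"ax":0,"ay":0,"az":-7}
    - {"grip":8.5,"tx":0,"ty":0,"tz":0,"ax":0,"ay":0,"az":-7}
    - {"grip":8.5,"tx":0,"ty":0,"tz":0,"ax":0,"ay":0,"az":-7}
    - {"grip":8.5,"tx":0,"ty":0,"tz":0,"ax":0,"ay":0,"az":-7}
    - {"grip":8.5,"tx":0,"ty":0,"tz":0,"ax":0,"ay":0,"az":-7}
    - {"grip":8.5,"tx":0,"ty":0,"tz":0,"ax":0,"ay":0,"az":-7}

```text
time: 0.82
tool_pos: [246.7, -546.7, 230.9]
tcp_rot: [-180.0, -0.0, 80.6]
ft_force: [0.1, -0.2, -0.0]
finger_gap: 85.0
```

Emit:
step_arm:
  plan:
    - {"grip":8.5,"tx":0,"ty":0,"tz":0,"ax":0,"ay":0,"az":-5}
    - {"grip":8.5,"tx":0,"ty":0,"tz":0,"ax":0,"ay":0,"az":-4.7}
    - {"grip":8.5,"tx":3.2,"ty":2.0,"tz":-0.3,"ax":0,"ay":0,"az":0}
    - {"grip":8.5,"tx":3.2,"ty":2.0,"tz":-0.3,"ax":0,"ay":0,"az":0}
    - {"grip":8.5,"tx":3.2,"ty":2.0,"tz":-0.3,"ax":0,"ay":0,"az":0}
    - {"grip":8.5,"tx":3.2,"ty":2.0,"tz":-0.3,"ax":0,"ay":0,"az":0}
    - {"grip":8.5,"tx":3.2,"ty":2.0,"tz":-0.3,"ax":0,"ay":0,"az":0}
    - {"grip":8.5,"tx":3.2,"ty":2.0,"tz":-0.3,"ax":0,"ay":0,"az":0}

```text
time: 1.48
tool_pos: [367.3, -353.2, 249.1]
tcp_rot: [-180.0, -0.0, 90.0]
ft_force: [0.6, -1.3, 0.7]
finger_gap: 85.1
```

Emit:
step_arm:
  plan:
    - {"grip":8.5,"tx":3.2,"ty":2.0,"tz":-0.3,"ax":0,"ay":0,"az":0}
    - {"grip":8.5,"tx":3.2,"ty":2.0,"tz":-0.3,"ax":0,"ay":0,"az":0}
    - {"grip":8.5,"tx":3.2,"ty":2.0,"tz":-0.3,"ax":0,"ay":0,"az":0}
    - {"grip":8.5,"tx":3.2,"ty":2.0,"tz":-0.3,"ax":0,"ay":0,"az":0}
    - {"grip":8.5,"tx":3.2,"ty":2.0,"tz":-0.3,"ax":0,"ay":0,"az":0}
    - {"grip":8.5,"tx":3.2,"ty":2.0,"tz":-0.3,"ax":0,"ay":0,"az":0}
    - {"grip":8.5,"tx":3.2,"ty":2.0,"tz":-0.3,"ax":0,"ay":0,"az":0}
    - {"grip":8.5,"tx":3.2,"ty":2.0,"tz":-0.3,"ax":0,"ay":0,"az":0}

```text
time: 2.15
tool_pos: [527.4, -97.1, 273.3]
tcp_rot: [-180.0, -0.0, 90.0]
ft_force: [-0.1, -1.7, 0.4]
finger_gap: 85.1
```

Emit:
step_arm:
  plan:
    - {"grip":8.5,"tx":2,"ty":1.4,"tz":0,"ax":0,"ay":0,"az":0}
    - {"grip":8.5,"tx":1,"ty":0.8,"tz":0,"ax":0,"ay":0,"az":0}
    - {"grip":8.5,"tx":0,"ty":0,"tz":0,"ax":0,"ay":0,"az":0}
    - {"grip":8.5,"tx":0,"ty":0,"tz":0,"ax":0,"ay":0,"az":0}

```text
time: 2.48
tool_pos: [548.7, -69.0, 272.7]
tcp_rot: [-179.9, 0.0, 90.1]
ft_force: [-0.7, -0.1, -0.1]
finger_gap: 85.0
```

```bash
python3 - <<'E'
from h import *
s=sense();print(s["time"],s["tool_pos"],s["tcp_rot"],s["joint_pos"]);np.save("s1.npy",s,allow_pickle=True)
cv2.imwrite("pics/w1.png",snapshot("wrist")[:,:,::-1])
E
```

```text
2.4833 [548.66349745 -69.04241837 272.72302372] [-1.79925563e+02  1.56550819e-02  9.00509737e+01] [-1.24639250e+01 -5.47061659e-01  8.93122987e+01 -3.14212005e-02
  9.13040386e+01 -1.25155846e+01]
```

View pics/w1.png

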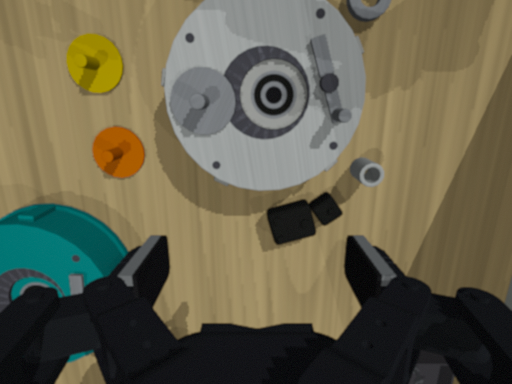

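```bash
python3 - <<'E'
from h import *
s=np.load("s1.npy",allow_pickle=True).item()
im=cv2.imread("pics/w1.png")
c=im[0:200,150:390];cv2.imwrite("pics/w1c.png",cv2.resize(c,None,fx=3.3,fy=3,interpolation=cv2.INTER_CUBIC))
# bolt holes: 4 dark small dots
for uv in [(190,38),(320,14),(333,145),(216,164)]:print("hole",onz("wrist",uv,70,s))
for n,uv,z in [("cap",(203,102),75),("stubtop",(198,101),107),("ring",(274,94.5),65),("dark",(267,92),70),("pivot",(329,83),80.5),("pin",(342,115),109)]:print(n,onz("wrist",uv,z,s))
g=cv2.cvtColor(im,cv2.COLOR_BGR2GRAY)
for uv in [(190,38),(320,14),(333,145),(216,164)]:
    u,v=uv;p=g[v-7:v+8,u-7:u+8].astype(float);w=np.clip(np.median(p)-20-p,0,None);w/=w.sum()
    yy,xx=np.mgrid[v-7:v+8,u-7:u+8];q=((w*xx).sum(),(w*yy).sum());print(q,onz("wrist",q,70,s))
E
```

```text
hole [477.1  66.2  70. ]
hole [613.2  88.9  70. ]
hole [636.3 -46.6  70. ]
hole [499.7 -69.2  70. ]
cap [488.6   1.2  75. ]
stubtop [489.3   2.1 107. ]
ring [567.2   9.4  65. ]
dark [559.1  11.9  70. ]
pivot [624.7  20.7  80.5]
pin [633.3 -11.3 109. ]
(np.float64(189.31326434619004), np.float64(37.45719661335842)) [476.5  66.8  70. ]
(np.float64(320.0381840048106), np.float64(13.020444978953698)) [613.2  89.8  70. ]
(np.float64(332.982995658466), np.float64(145.23697539797394)) [636.3 -46.9  70. ]
(np.float64(215.92849811837152), np.float64(164.65035921997946)) [499.6 -70.   70. ]
```

View pics/w1c.png

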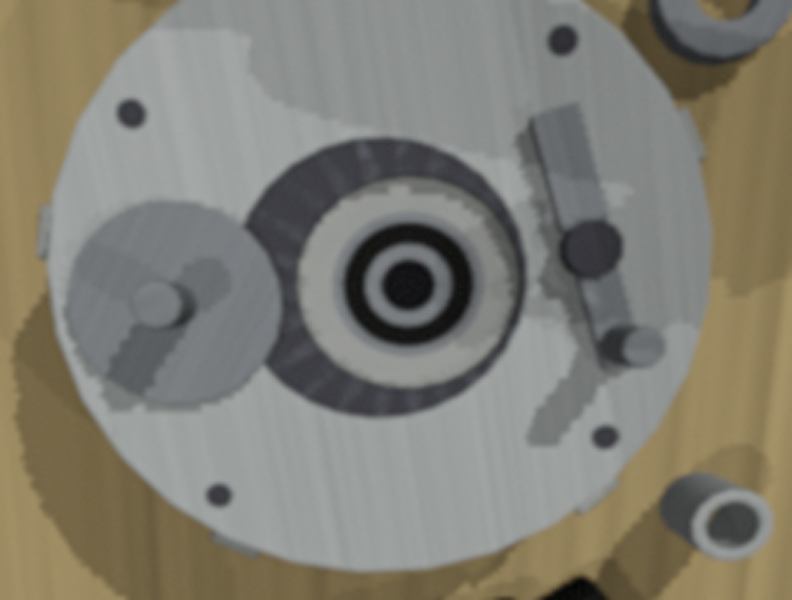

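Emit:
step_arm:
  plan:
    - {"grip":6,"tx":0,"ty":0,"tz":0,"ax":0,"ay":0,"az":-5.4}
    - {"grip":6,"tx":1.9,"ty":-1.3,"tz":2.5,"ax":0,"ay":0,"az":0}
    - {"grip":6,"tx":1.9,"ty":-1.3,"tz":2.5,"ax":0,"ay":0,"az":0}
    - {"grip":6,"tx":1.9,"ty":-1.33,"tz":2.5,"ax":0,"ay":0,"az":0}
    - {"grip":6,"tx":1.9,"ty":-1.33,"tz":2.5,"ax":0,"ay":0,"az":0}
    - {"grip":6,"tx":0,"ty":0,"tz":2,"ax":0,"ay":0,"az":0}
    - {"grip":6,"tx":0,"ty":0,"tz":0,"ax":0,"ay":0,"az":0}
    - {"grip":6,"tx":0,"ty":0,"tz":0,"ax":0,"ay":0,"az":0}

```text
time: 3.2
tool_pos: [488.3, 0.6, 152.8]
tcp_rot: [-179.9, 0.0, 95.3]
ft_force: [0.1, -0.1, 1.6]
finger_gap: 60.3
```

```bash
python3 - <<'E'
from h import *
import bench;print([n for n in dir(bench) if not n.startswith('_')], getattr(bench,'grip_depth',None))
s=sense();print(s["time"],s["tool_pos"],s["tcp_rot"],s["finger_gap"]);np.save("s2.npy",s,allow_pickle=True)
cv2.imwrite("pics/w2.png",snapshot("wrist")[:,:,::-1])
E
```

```text
['PlanningError', 'camera_model', 'grip_depth', 'hand_in', 'sense', 'snapshot'] 18.700000000000003
3.2 [488.34584733   0.60454429 152.76692387] [-1.79882358e+02  1.67899434e-03  9.53053471e+01] 60.25767059722119
```

View pics/w2.png

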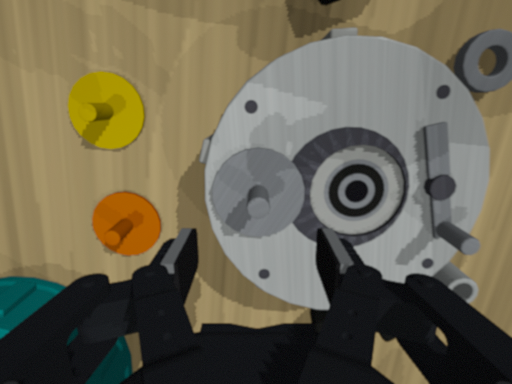

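```bash
python3 - <<'E'
from h import *
s=np.load("s2.npy",allow_pickle=True).item()
im=cv2.imread("pics/w2.png")
for n,uv,z in [("cap",(257.5,192),75),("stubtop",(258.5,207.5),107),("ring",(357,190),65),("pivot",(441,187),80.5),("pin",(468,242),109),("h",(251,106),70),("h",(443,91),70),("h",(427,264),70),("h",(264,273),70)]:print(n,onz("wrist",uv,z,s))
c=im[80:270,195:495];cv2.imwrite("pics/w2c.png",cv2.resize(c,None,fx=2.6,fy=2.6,interpolation=cv2.INTER_CUBIC))
E
```

```text
cap [488.1   3.7  75. ]
stubtop [488.9   2.5 107. ]
ring [568.1   9.9  65. ]
pivot [624.5  22.1  80.5]
pin [634.2  -8.3 109. ]
h [477.3  67.2  70. ]
h [614.1  90.3  70. ]
h [637.4 -47.9  70. ]
h [500.5 -69.6  70. ]
```

View pics/w2c.png

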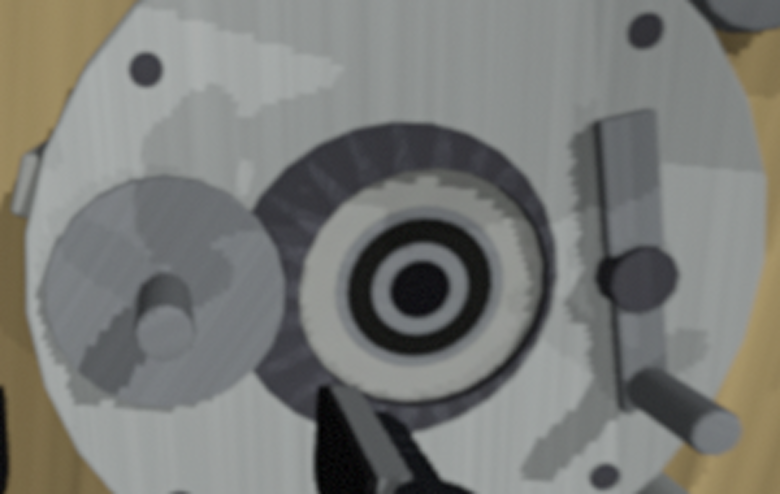

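Emit:
step_arm:
  plan:
    - {"grip":6,"tx":0.18,"ty":0.05,"tz":2.0,"ax":0,"ay":0,"az":0}
    - {"grip":6,"tx":0,"ty":0,"tz":2.0,"ax":0,"ay":0,"az":0}
    - {"grip":6,"tx":0,"ty":0,"tz":1.5,"ax":0,"ay":0,"az":0}
    - {"grip":6,"tx":0,"ty":0,"tz":1.0,"ax":0,"ay":0,"az":0}
    - {"grip":6,"tx":0,"ty":0,"tz":0.7,"ax":0,"ay":0,"az":0}
    - {"grip":6,"tx":0,"ty":0,"tz":0,"ax":0,"ay":0,"az":0}
  newtons: 20

```text
time: 3.75
tool_pos: [489.8, 3.0, 81.1]
tcp_rot: [-180.0, 0.0, 95.3]
ft_force: [0.0, 0.3, -0.8]
finger_gap: 60.0
```

Emit:
step_arm:
  plan:
    - {"grip":4,"tx":0,"ty":0,"tz":0,"ax":0,"ay":0,"az":0}
    - {"grip":3,"tx":0,"ty":0,"tz":0,"ax":0,"ay":0,"az":0}
    - {"grip":2.5,"tx":0,"ty":0,"tz":0,"ax":0,"ay":0,"az":0}
    - {"grip":2.2,"tx":0,"ty":0,"tz":0,"ax":0,"ay":0,"az":0}
    - {"grip":2.2,"tx":0,"ty":0,"tz":0,"ax":0,"ay":0,"az":0}
  newtons: 20

```text
time: 4.17
tool_pos: [490.2, 3.5, 81.9]
tcp_rot: [179.9, 0.0, 95.4]
ft_force: [0.2, 0.3, -0.3]
finger_gap: 21.9
```

```bash
python3 - <<'E'
from h import *
s=sense();print(s["time"],s["tool_pos"],s["tcp_rot"],s["finger_gap"],s["ft_force"]);np.save("s3.npy",s,allow_pickle=True)
cv2.imwrite("pics/w3.png",snapshot("wrist")[:,:,::-1])
E
```

```text
4.1667 [490.19180487   3.54148199  81.94527114] [1.79940868e+02 1.17590744e-02 9.53856826e+01] 21.949745977975596 [ 0.1800864   0.2729332  -0.31973587]
```

View pics/w3.png

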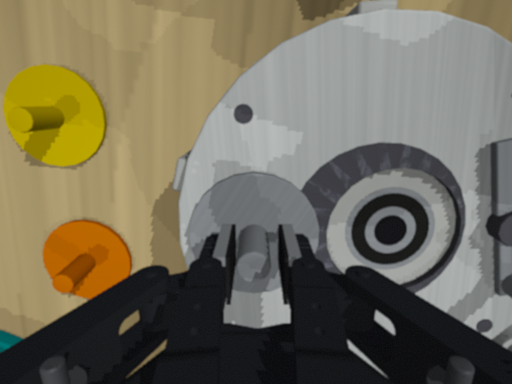

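Emit:
step_arm:
  plan:
    - {"grip":2.2,"tx":0,"ty":0.3,"tz":0,"ax":0,"ay":0,"az":0}
    - {"grip":2.2,"tx":0,"ty":0.4,"tz":0,"ax":0,"ay":0,"az":0}
    - {"grip":2.2,"tx":0,"ty":0.4,"tz":0,"ax":0,"ay":0,"az":0}
    - {"grip":2.2,"tx":0,"ty":0.4,"tz":0,"ax":0,"ay":0,"az":0}
    - {"grip":2.2,"tx":0,"ty":0.4,"tz":0,"ax":0,"ay":0,"az":0}
    - {"grip":2.2,"tx":0,"ty":0.2,"tz":0,"ax":0,"ay":0,"az":0}

```text
time: 4.72
tool_pos: [511.3, 5.6, 81.2]
tcp_rot: [180.0, -0.0, 95.4]
ft_force: [-2.7, 0.0, 2.6]
finger_gap: 21.7
```

```bash
python3 - <<'E'
from h import *
s=sense();print(s["time"],s["tool_pos"],s["tcp_rot"],s["finger_gap"],s["ft_force"],s["wrist_torque"])
cv2.imwrite("pics/w4.png",snapshot("wrist")[:,:,::-1])
E
```

```text
4.7167 [511.2807231    5.60381135  81.23847868] [ 1.79993143e+02 -9.45793236e-04  9.53870276e+01] 21.674628526457447 [-2.66814402  0.03106023  2.56182296] [-0.05716798  0.41086698 -0.04989565]
```

View pics/w4.png

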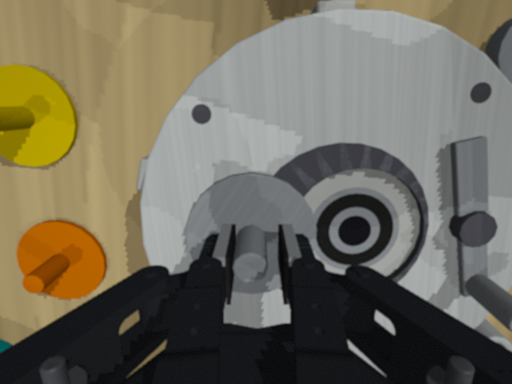

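Cover slides with the fingers at 2.7 N, and stays level.

Emit:
step_arm:
  plan:
    - {"grip":2.2,"tx":0,"ty":0.3,"tz":0,"ax":0,"ay":0,"az":0}
    - {"grip":2.2,"tx":0,"ty":0.3,"tz":0,"ax":0,"ay":0,"az":0}
    - {"grip":2.2,"tx":0,"ty":0.3,"tz":0,"ax":0,"ay":0,"az":0}
    - {"grip":2.2,"tx":0,"ty":0.3,"tz":0,"ax":0,"ay":0,"az":0}
    - {"grip":2.2,"tx":0,"ty":0.3,"tz":0,"ax":0,"ay":0,"az":0}
    - {"grip":2.2,"tx":0,"ty":0.2,"tz":0,"ax":0,"ay":0,"az":0}

```text
time: 5.27
tool_pos: [527.9, 7.2, 81.3]
tcp_rot: [180.0, -0.0, 95.4]
ft_force: [-1.4, 0.2, 0.0]
finger_gap: 22.2
```

Emit:
step_arm:
  plan:
    - {"grip":2.2,"tx":0,"ty":0.3,"tz":0,"ax":0,"ay":0,"az":0}
    - {"grip":2.2,"tx":0,"ty":0.3,"tz":0,"ax":0,"ay":0,"az":0}
    - {"grip":2.2,"tx":0,"ty":0.3,"tz":0,"ax":0,"ay":0,"az":0}
    - {"grip":2.2,"tx":0,"ty":0.3,"tz":0,"ax":0,"ay":0,"az":0}
    - {"grip":2.2,"tx":0,"ty":0.2,"tz":0,"ax":0,"ay":0,"az":0}

```text
time: 5.68
tool_pos: [541.9, 8.5, 81.4]
tcp_rot: [180.0, 0.0, 95.4]
ft_force: [-1.3, -0.4, -0.4]
finger_gap: 21.8
```

```bash
python3 - <<'E'
from h import *
s=sense();print(s["time"],s["tool_pos"],s["tcp_rot"],s["finger_gap"],s["ft_force"],s["wrist_torque"]);np.save("s5.npy",s,allow_pickle=True)
cv2.imwrite("pics/w5.png",snapshot("wrist")[:,:,::-1])
E
```

```text
5.6833 [541.91762977   8.45457336  81.35252319] [1.79992263e+02 9.99715541e-04 9.53811644e+01] 21.81542003595921 [-1.28816752 -0.40224161 -0.35396053] [-0.02525203  0.21660494 -0.06376265]
```

View pics/w5.png

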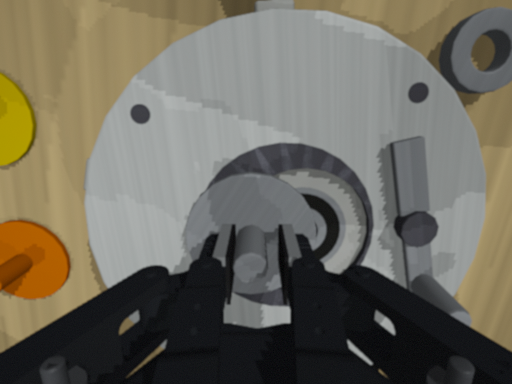

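Emit:
step_arm:
  plan:
    - {"grip":2.2,"tx":0,"ty":0.3,"tz":0,"ax":0,"ay":0,"az":0}
    - {"grip":2.2,"tx":0,"ty":0.3,"tz":0,"ax":0,"ay":0,"az":0}
    - {"grip":2.2,"tx":0,"ty":0.3,"tz":0,"ax":0,"ay":0,"az":0}
    - {"grip":2.2,"tx":0,"ty":0.3,"tz":0,"ax":0,"ay":0,"az":0}
    - {"grip":2.2,"tx":0,"ty":0.3,"tz":0,"ax":0,"ay":0,"az":0}
    - {"grip":2.2,"tx":0,"ty":0.2,"tz":0,"ax":0,"ay":0,"az":0}

```text
time: 6.23
tool_pos: [559.0, 10.1, 81.3]
tcp_rot: [180.0, 0.0, 95.4]
ft_force: [-1.2, 0.0, -0.4]
finger_gap: 22.4
```

Emit:
step_arm:
  plan:
    - {"grip":2.2,"tx":0,"ty":0.2,"tz":0,"ax":0,"ay":0,"az":0}
    - {"grip":2.2,"tx":0,"ty":0.15,"tz":0,"ax":0,"ay":0,"az":0}
    - {"grip":2.2,"tx":0,"ty":0.15,"tz":0,"ax":0,"ay":0,"az":0}

```text
time: 6.48
tool_pos: [563.5, 10.6, 81.1]
tcp_rot: [-180.0, -0.0, 95.4]
ft_force: [-0.1, -0.6, 0.1]
finger_gap: 22.0
```

```bash
python3 - <<'E'
from h import *
s=sense();print(s["time"],s["tool_pos"],s["tcp_rot"],s["finger_gap"],s["ft_force"],s["wrist_torque"]);np.save("s6.npy",s,allow_pickle=True)
cv2.imwrite("pics/w6.png",snapshot("wrist")[:,:,::-1])
E
```

```text
6.4833 [563.50468961  10.55430905  81.12862349] [-1.79988842e+02 -3.67942659e-03  9.53836065e+01] 21.971838187227302 [-0.05227669 -0.58293538  0.06320411] [0.0202297  0.08783434 0.00658992]
```

View pics/w6.png

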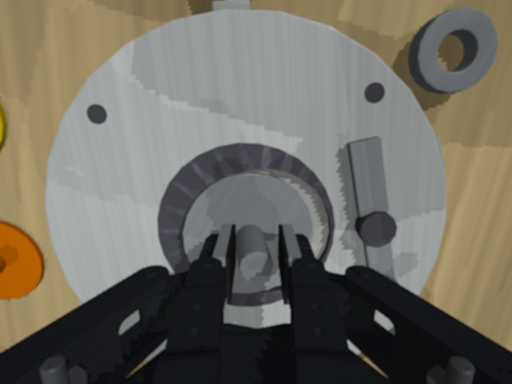

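Emit:
step_arm:
  plan:
    - {"grip":2.2,"tx":0,"ty":0.15,"tz":0,"ax":0,"ay":0,"az":0}
    - {"grip":2.2,"tx":0,"ty":0.15,"tz":0,"ax":0,"ay":0,"az":0}
    - {"grip":2.2,"tx":0,"ty":0.1,"tz":0,"ax":0,"ay":0,"az":0}
    - {"grip":2.2,"tx":0,"ty":0.1,"tz":0,"ax":0,"ay":0,"az":0}

```text
time: 6.87
tool_pos: [568.5, 11.0, 81.3]
tcp_rot: [180.0, 0.0, 95.4]
ft_force: [0.2, 0.3, -0.5]
finger_gap: 21.9
```

```bash
python3 - <<'E'
from h import *
s=sense();print(s["time"],s["tool_pos"],s["tcp_rot"],s["finger_gap"],s["ft_force"],s["wrist_torque"]);np.save("s7.npy",s,allow_pickle=True)
cv2.imwrite("pics/w7.png",snapshot("wrist")[:,:,::-1])
E
```

```text
6.8667 [568.50203268  10.99036963  81.30184754] [1.79998595e+02 3.98064493e-04 9.53838190e+01] 21.900338080885035 [ 0.24609359  0.27957834 -0.48278755] [-0.03833738  0.05844474 -0.04177184]
```

View pics/w7.png

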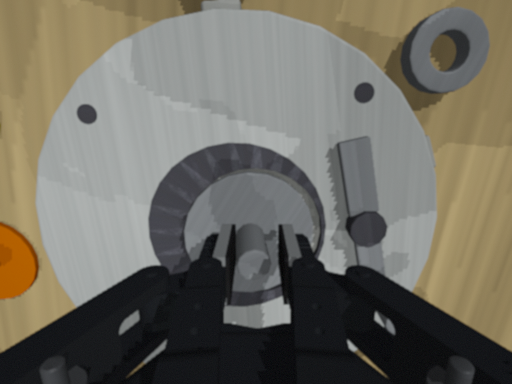

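Emit:
step_arm:
  plan:
    - {"grip":2.2,"tx":0,"ty":0.1,"tz":0,"ax":0,"ay":0,"az":0}
    - {"grip":2.2,"tx":0,"ty":0.1,"tz":0,"ax":0,"ay":0,"az":0}
    - {"grip":2.2,"tx":0,"ty":0,"tz":0,"ax":0,"ay":0,"az":0}
    - {"grip":2.2,"tx":0,"ty":0,"tz":0,"ax":0,"ay":0,"az":0}

```text
time: 7.25
tool_pos: [570.5, 11.2, 81.3]
tcp_rot: [180.0, 0.0, 95.4]
ft_force: [-0.7, 0.6, -0.7]
finger_gap: 22.3
```

```bash
python3 - <<'E'
from h import *
s=sense();print(s["time"],s["tool_pos"],s["tcp_rot"],s["finger_gap"],s["ft_force"],s["wrist_torque"]);np.save("s8.npy",s,allow_pickle=True)
im=snapshot("wrist")[:,:,::-1];cv2.imwrite("pics/w8.png",cv2.resize(im[130:320,130:400],None,fx=2.9,fy=2.9,interpolation=cv2.INTER_CUBIC))
E
```

```text
7.25 [570.51267402  11.15668704  81.34402879] [1.79986954e+02 9.35160311e-04 9.53844422e+01] 22.25205146800643 [-0.74023743  0.59056075 -0.65694887] [ 0.0233752   0.05500288 -0.00588371]
```

View pics/w8.png

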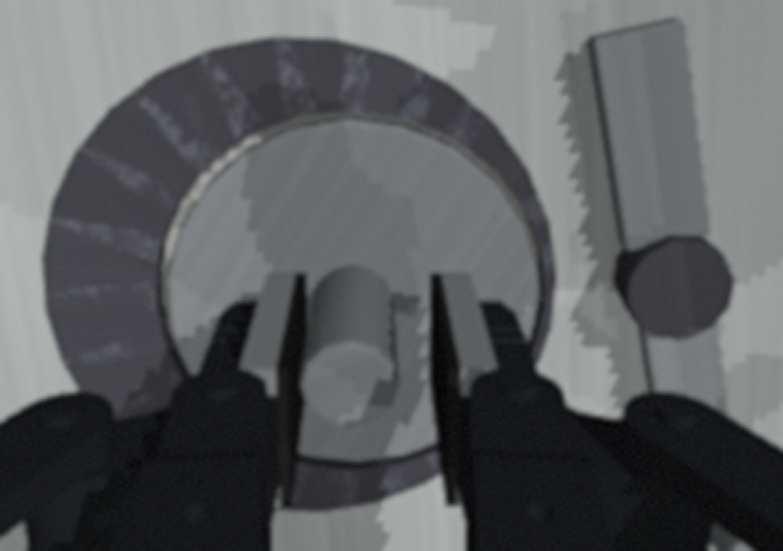

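The cover looks seated, with a thin even gap round it. I open slightly, rise and check.

Emit:
step_arm:
  plan:
    - {"grip":2.8,"tx":0,"ty":-0.1,"tz":0,"ax":0,"ay":0,"az":0}
    - {"grip":2.8,"tx":0,"ty":-0.1,"tz":0,"ax":0,"ay":0,"az":0}
    - {"grip":2.8,"tx":0,"ty":0,"tz":0,"ax":0,"ay":0,"az":0}
    - {"grip":2.8,"tx":0,"ty":0,"tz":-1.5,"ax":0,"ay":0,"az":0}
    - {"grip":2.8,"tx":0,"ty":0,"tz":-2,"ax":0,"ay":0,"az":0}
    - {"grip":2.8,"tx":0,"ty":0,"tz":-3,"ax":0,"ay":0,"az":0}
    - {"grip":2.8,"tx":-2,"ty":0,"tz":-2.5,"ax":0,"ay":0,"az":0}
    - {"grip":2.8,"tx":-2,"ty":0,"tz":-1,"ax":0,"ay":0,"az":0}

```text
time: 7.97
tool_pos: [574.1, -28.7, 186.0]
tcp_rot: [179.7, 0.1, 95.5]
ft_force: [0.3, -0.2, 0.8]
finger_gap: 28.0
```

Emit:
step_arm:
  plan:
    - {"grip":2.8,"tx":-2,"ty":0,"tz":0,"ax":0,"ay":0,"az":0}
    - {"grip":2.8,"tx":0,"ty":0,"tz":0,"ax":0,"ay":0,"az":0}
    - {"grip":2.8,"tx":0,"ty":0,"tz":0,"ax":0,"ay":0,"az":0}

```text
time: 8.22
tool_pos: [574.1, -49.6, 181.5]
tcp_rot: [180.0, -0.0, 95.3]
ft_force: [0.2, -0.3, -0.4]
finger_gap: 27.4
```

```bash
python3 - <<'E'
from h import *
s=sense();print(s["time"],s["tool_pos"],s["tcp_rot"],s["finger_gap"],s["ft_force"],s["wrist_torque"]);np.save("s9.npy",s,allow_pickle=True)
im=snapshot("wrist")[:,:,::-1];cv2.imwrite("pics/w9.png",im)
im=snapshot("scene")[:,:,::-1];cv2.imwrite("pics/sc9.png",cv2.resize(im[170:280,160:310],None,fx=5,fy=5,interpolation=cv2.INTER_CUBIC))
E
```

```text
8.2167 [574.05892958 -49.56469519 181.46485969] [ 1.79979065e+02 -1.81787666e-03  9.52790331e+01] 27.44979382646655 [ 0.2211107  -0.31646376 -0.35778207] [ 0.02452219  0.00088075 -0.06862647]
```

View pics/w9.png

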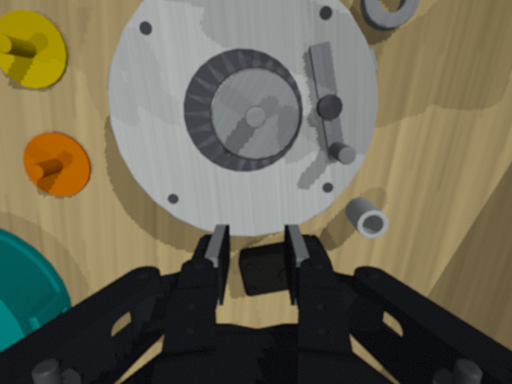

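View pics/sc9.png

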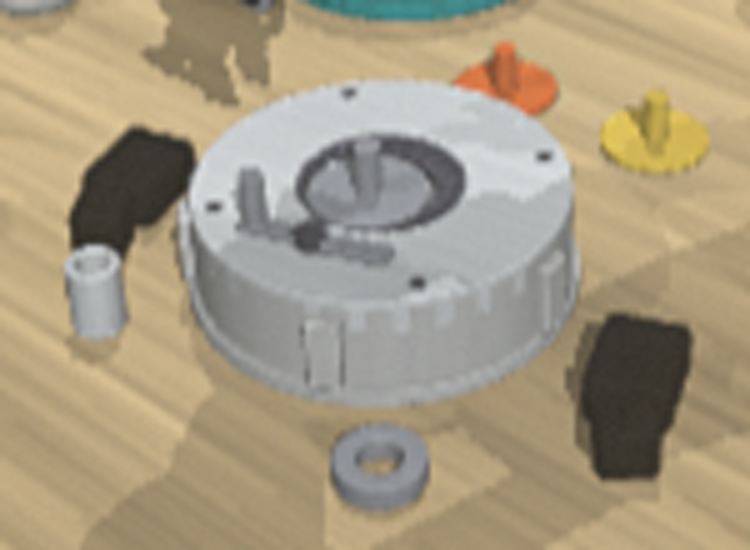

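```bash
python3 - <<'E'
from h import *
s=np.load("s9.npy",allow_pickle=True).item()
im=cv2.imread("pics/w9.png");cv2.imwrite("pics/w9c.png",cv2.resize(im[0:220,100:390],None,fx=2.7,fy=2.7,interpolation=cv2.INTER_CUBIC))
for n,uv,z in [("cap",(256,113),70),("stubtop",(256,117),102),("pivot",(329.5,106),80.5),("pin",(345,153),109),("h",(146,28),70),("h",(326,13),70),("h",(327,187),70),("h",(173,198.5),70),("tip",(320,43),77)]:print(n,onz("wrist",uv,z,s))
E
```

```text
cap [567.4  11.5  70. ]
stubtop [567.6   9.7 102. ]
pivot [624.7  22.5  80.5]
pin [634.5  -9.5 109. ]
h [477.1  67.1  70. ]
h [613.7  90.   70. ]
h [636.  -46.2  70. ]
h [499.9 -69.6  70. ]
tip [611.1  67.5  77. ]
```

View pics/w9c.png

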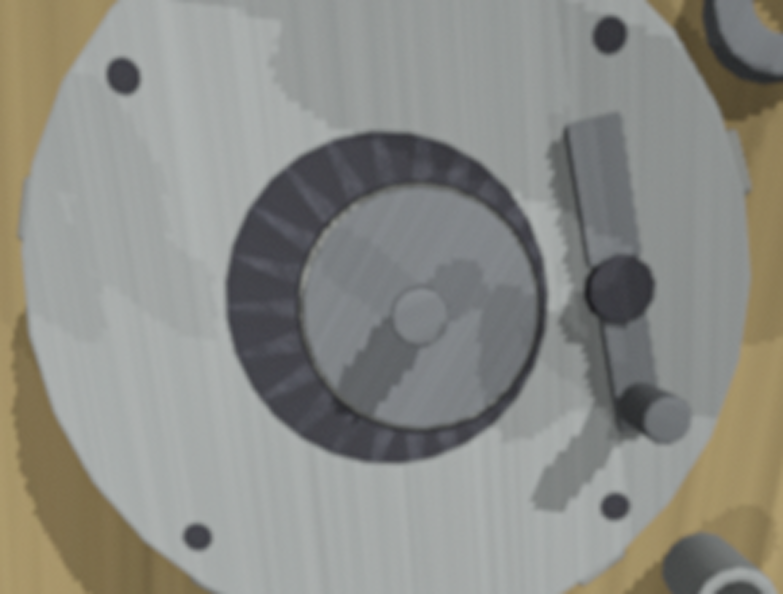

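Cover lies flat, flush and concentric: disc centre (567.4,11.5) and stub top (567.6,9.7) agree. Next I move over the latch pin.

Emit:
step_arm:
  plan:
    - {"grip":4,"tx":0,"ty":0,"tz":0,"ax":0,"ay":0,"az":-5.6}
    - {"grip":4,"tx":0,"ty":0,"tz":0,"ax":0,"ay":0,"az":-5.6}
    - {"grip":4,"tx":0.7,"ty":2.3,"tz":0.5,"ax":0,"ay":0,"az":0}
    - {"grip":4,"tx":0.7,"ty":2.3,"tz":1.5,"ax":0,"ay":0,"az":0}
    - {"grip":4,"tx":0.65,"ty":2.3,"tz":2,"ax":0,"ay":0,"az":0}
    - {"grip":4,"tx":0,"ty":0,"tz":1.6,"ax":0,"ay":0,"az":0}
    - {"grip":4,"tx":0,"ty":0,"tz":0,"ax":0,"ay":0,"az":0}
    - {"grip":4,"tx":0,"ty":0,"tz":0,"ax":0,"ay":0,"az":0}

```text
time: 8.98
tool_pos: [632.7, -8.4, 123.4]
tcp_rot: [-179.8, -0.1, 106.7]
ft_force: [0.4, -1.1, 0.2]
finger_gap: 40.1
```

```bash
python3 - <<'E'
from h import *
s=sense();print(s["time"],s["tool_pos"],s["tcp_rot"],s["finger_gap"],s["ft_force"]);np.save("s10.npy",s,allow_pickle=True)
im=snapshot("wrist")[:,:,::-1];cv2.imwrite("pics/w10.png",im)
E
```

```text
8.9833 [632.68883897  -8.35067268 123.37150669] [-1.79770481e+02 -9.65394668e-02  1.06656941e+02] 40.14687309351054 [ 0.43352672 -1.12565008  0.22797879]
```

View pics/w10.png

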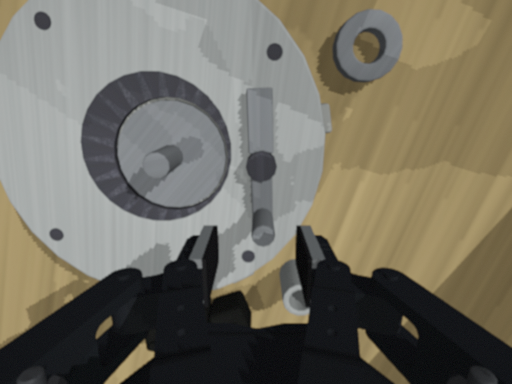

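```bash
python3 - <<'E'
from h import *
s=np.load("s10.npy",allow_pickle=True).item()
for n,uv,z in [("pin",(263,236),109),("pivot",(261.5,166),80.5)]:print(n,onz("wrist",uv,z,s))
E
```

```text
pin [637.  -11.4 109. ]
pivot [626.2  22.1  80.5]
```

Emit:
step_arm:
  plan:
    - {"grip":4,"tx":-0.35,"ty":0.2,"tz":0,"ax":0,"ay":0,"az":0}
    - {"grip":4,"tx":0,"ty":0,"tz":1.3,"ax":0,"ay":0,"az":0}
    - {"grip":4,"tx":0,"ty":0,"tz":1.3,"ax":0,"ay":0,"az":0}
    - {"grip":3,"tx":0,"ty":0,"tz":1.2,"ax":0,"ay":0,"az":0}
    - {"grip":2.4,"tx":0,"ty":0,"tz":0,"ax":0,"ay":0,"az":0}
    - {"grip":2,"tx":0,"ty":0,"tz":0,"ax":0,"ay":0,"az":0}
    - {"grip":2,"tx":0,"ty":0,"tz":0,"ax":0,"ay":0,"az":0}

```text
time: 9.62
tool_pos: [637.0, -12.2, 87.0]
tcp_rot: [-180.0, -0.0, 106.6]
ft_force: [-0.1, 0.5, 1.1]
finger_gap: 20.0
```

```bash
python3 - <<'E'
from h import *
s=sense();print(s["time"],s["tool_pos"],s["tcp_rot"],s["finger_gap"],s["ft_force"],s["joint_pos"])
im=snapshot("wrist")[:,:,::-1];cv2.imwrite("pics/w11.png",im[60:330])
E
```

```text
9.6167 [636.97779209 -12.24792099  87.00350168] [-1.79964594e+02 -1.60362658e-02  1.06574941e+02] 20.01986470953112 [-0.09237891  0.47764351  1.07519642] [-5.71189773e+00  1.92294787e+01  8.71104928e+01  1.46977227e-03
  7.36988715e+01 -2.22872571e+01]
```

View pics/w11.png

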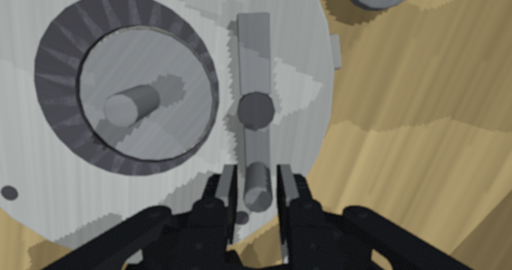

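Emit:
step_arm:
  plan:
    - {"grip":2,"tx":0.03,"ty":0.4,"tz":0.05,"ax":0,"ay":0,"az":-6.6}
    - {"grip":2,"tx":0.03,"ty":0.4,"tz":0.05,"ax":0,"ay":0,"az":-6.6}
    - {"grip":2,"tx":0.025,"ty":0.4,"tz":0,"ax":0,"ay":0,"az":-6.6}
    - {"grip":2,"tx":0.025,"ty":0.4,"tz":0,"ax":0,"ay":0,"az":-6.6}

```text
time: 10.0
tool_pos: [651.2, -4.4, 87.2]
tcp_rot: [-180.0, 0.0, 133.3]
ft_force: [-1.9, -0.1, 1.7]
finger_gap: 20.3
```

Emit:
step_arm:
  plan:
    - {"grip":2,"tx":0.025,"ty":0.4,"tz":0,"ax":0,"ay":0,"az":-6.6}
    - {"grip":2,"tx":0.025,"ty":0.4,"tz":0,"ax":0,"ay":0,"az":-6.6}
    - {"grip":2,"tx":0,"ty":0,"tz":0,"ax":0,"ay":0,"az":0}

```text
time: 10.25
tool_pos: [656.8, 2.2, 87.1]
tcp_rot: [180.0, 0.1, 146.5]
ft_force: [0.2, 0.0, -0.1]
finger_gap: 20.2
```

```bash
python3 - <<'E'
from h import *
s=sense();print(s["time"],s["tool_pos"],s["tcp_rot"],s["finger_gap"],s["ft_force"],s["joint_pos"])
d=s["tool_pos"][:2]-[625.8,22];print(np.hypot(*d),np.degrees(np.arctan2(d[1],d[0])))
im=snapshot("wrist")[:,:,::-1];cv2.imwrite("pics/w12.png",im[60:330])
E
```

```text
10.25 [656.78760662   2.22184894  87.13533189] [1.79973524e+02 6.53435631e-02 1.46516533e+02] 20.247246175946934 [ 0.19714743  0.00457272 -0.12931972] [-4.27229649e+00  2.19613403e+01  8.36753506e+01 -9.12131689e-03
  7.42933547e+01 -6.07863811e+01]
36.76148831971662 -32.54846334672916
```

View pics/w12.png

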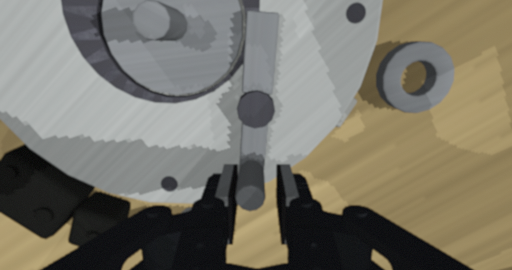

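Emit:
step_arm:
  plan:
    - {"grip":2,"tx":0.04,"ty":0.4,"tz":0,"ax":0,"ay":0,"az":-6.6}
    - {"grip":2,"tx":0.04,"ty":0.4,"tz":0,"ax":0,"ay":0,"az":-6.6}
    - {"grip":2,"tx":0.04,"ty":0.4,"tz":0,"ax":0,"ay":0,"az":-6.6}
    - {"grip":2,"tx":0.025,"ty":0.4,"tz":0,"ax":0,"ay":0,"az":-6.6}
    - {"grip":2,"tx":0.025,"ty":0.4,"tz":0,"ax":0,"ay":0,"az":-6.6}
    - {"grip":2,"tx":0,"ty":0,"tz":0,"ax":0,"ay":0,"az":0}

```text
time: 10.8
tool_pos: [662.2, 21.0, 87.0]
tcp_rot: [-180.0, 0.1, 179.3]
ft_force: [1.7, 0.1, 0.6]
finger_gap: 19.9
```

```bash
python3 - <<'E'
from h import *
s=sense();print(s["time"],s["tool_pos"],s["tcp_rot"],s["finger_gap"],s["ft_force"],s["joint_pos"])
d=s["tool_pos"][:2]-[625.8,22];print(np.hypot(*d),np.degrees(np.arctan2(d[1],d[0])))
im=snapshot("wrist")[:,:,::-1];cv2.imwrite("pics/w13.png",im[60:330])
E
```

```text
10.8 [662.16147288  21.04665744  86.99915757] [-1.79979993e+02  9.93587396e-02  1.79264748e+02] 19.908180733753266 [1.66888028 0.05278495 0.56840766] [-2.60266162e+00  2.27664950e+01  8.26664847e+01 -1.73939291e-02
  7.44670630e+01 -9.18627485e+01]
36.37396833241938 -1.50186419696921
```

View pics/w13.png

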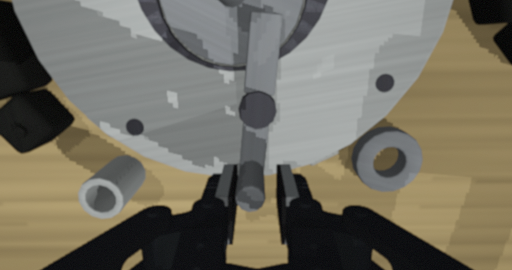

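Emit:
step_arm:
  plan:
    - {"grip":2,"tx":0.025,"ty":0.4,"tz":0,"ax":0,"ay":0,"az":-6.0}
    - {"grip":2,"tx":0.02,"ty":0.25,"tz":0,"ax":0,"ay":0,"az":-4}
    - {"grip":2,"tx":0,"ty":0.1,"tz":0,"ax":0,"ay":0,"az":0}
    - {"grip":2,"tx":0,"ty":0,"tz":0,"ax":0,"ay":0,"az":0}

```text
time: 11.18
tool_pos: [661.2, 28.3, 86.8]
tcp_rot: [-180.0, 0.1, -171.2]
ft_force: [1.4, -1.6, 0.8]
finger_gap: 19.9
```

Emit:
step_arm:
  plan:
    - {"grip":2,"tx":0,"ty":0.1,"tz":0,"ax":0,"ay":0,"az":0}
    - {"grip":2,"tx":0,"ty":0,"tz":0,"ax":0,"ay":0,"az":0}

```text
time: 11.35
tool_pos: [660.8, 29.4, 86.6]
tcp_rot: [-180.0, 0.0, -171.0]
ft_force: [2.0, -1.4, 1.2]
finger_gap: 19.6
```

Emit:
step_arm:
  plan:
    - {"grip":2,"tx":0,"ty":0.1,"tz":0,"ax":0,"ay":0,"az":0}
    - {"grip":2,"tx":0,"ty":0,"tz":0,"ax":0,"ay":0,"az":0}

```text
time: 11.52
tool_pos: [660.5, 30.5, 86.4]
tcp_rot: [180.0, 0.0, -170.9]
ft_force: [0.3, -1.6, 0.9]
finger_gap: 20.0
```

Emit:
step_arm:
  plan:
    - {"grip":2,"tx":0,"ty":0.1,"tz":0,"ax":0,"ay":0,"az":0}
    - {"grip":2,"tx":0,"ty":0,"tz":0,"ax":0,"ay":0,"az":0}

```text
time: 11.68
tool_pos: [660.4, 30.8, 86.4]
tcp_rot: [-179.9, 0.0, -170.9]
ft_force: [2.1, -5.4, 1.1]
finger_gap: 20.1
```

```bash
python3 - <<'E'
from h import *
s=sense();print(s["time"],s["tool_pos"],s["tcp_rot"],s["finger_gap"],s["ft_force"])
im=snapshot("wrist")[:,:,::-1];cv2.imwrite("pics/w14.png",im[60:330])
E
```

```text
11.6833 [660.41322795  30.78995579  86.41115447] [-1.79931509e+02  1.12461693e-02 -1.70871853e+02] 20.09989864468708 [ 2.1137388  -5.39291814  1.1180024 ]
```

View pics/w14.png

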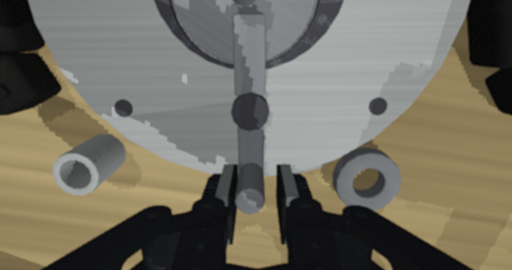

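Emit:
step_arm:
  plan:
    - {"grip":2,"tx":0,"ty":0.1,"tz":0,"ax":0,"ay":0,"az":0}
    - {"grip":2,"tx":0,"ty":0,"tz":0,"ax":0,"ay":0,"az":0}

```text
time: 11.9
tool_pos: [660.4, 30.9, 86.4]
tcp_rot: [-179.9, 0.0, -170.9]
ft_force: [3.4, -7.6, -0.1]
finger_gap: 20.2
```

Emit:
step_arm:
  plan:
    - {"grip":2,"tx":0,"ty":-0.2,"tz":0,"ax":0,"ay":0,"az":0}
    - {"grip":3,"tx":0,"ty":-0.2,"tz":0,"ax":0,"ay":0,"az":0}
    - {"grip":3.5,"tx":0,"ty":0,"tz":0,"ax":0,"ay":0,"az":0}
    - {"grip":3.5,"tx":0,"ty":0,"tz":-1.5,"ax":0,"ay":0,"az":0}
    - {"grip":3.5,"tx":0,"ty":0,"tz":-2.5,"ax":0,"ay":0,"az":0}
    - {"grip":3.5,"tx":0,"ty":0,"tz":-3,"ax":0,"ay":0,"az":0}
    - {"grip":3.5,"tx":-2,"ty":0,"tz":-2,"ax":0,"ay":0,"az":0}
    - {"grip":3.5,"tx":-2,"ty":0,"tz":-1,"ax":0,"ay":0,"az":0}

```text
time: 12.57
tool_pos: [701.8, 35.4, 192.4]
tcp_rot: [-180.0, 0.3, -170.8]
ft_force: [0.7, 0.3, 0.9]
finger_gap: 34.9
```

Emit:
step_arm:
  plan:
    - {"grip":3.5,"tx":-1,"ty":0,"tz":0,"ax":0,"ay":0,"az":0}
    - {"grip":3.5,"tx":0,"ty":0,"tz":0,"ax":0,"ay":0,"az":0}
    - {"grip":3.5,"tx":0,"ty":0,"tz":0,"ax":0,"ay":0,"az":0}

```text
time: 12.82
tool_pos: [710.0, 36.9, 186.8]
tcp_rot: [180.0, -0.0, -170.8]
ft_force: [-0.8, 0.6, -0.0]
finger_gap: 34.8
```

```bash
python3 - <<'E'
from h import *
s=sense();print(s["time"],s["tool_pos"],s["tcp_rot"],s["finger_gap"],s["ft_force"]);np.save("s15.npy",s,allow_pickle=True)
im=snapshot("wrist")[:,:,::-1];cv2.imwrite("pics/w15.png",im)
im=snapshot("scene")[:,:,::-1];cv2.imwrite("pics/sc15.png",im)
cv2.imwrite("pics/sc15c.png",cv2.resize(im[170:280,160:310],None,fx=5,fy=5,interpolation=cv2.INTER_CUBIC))
E
```

```text
12.8167 [710.01006602  36.93160416 186.75714884] [ 1.79985319e+02 -8.46383207e-03 -1.70793985e+02] 34.83425982388244 [-0.82550909  0.63006307 -0.03320442]
```

View pics/w15.png

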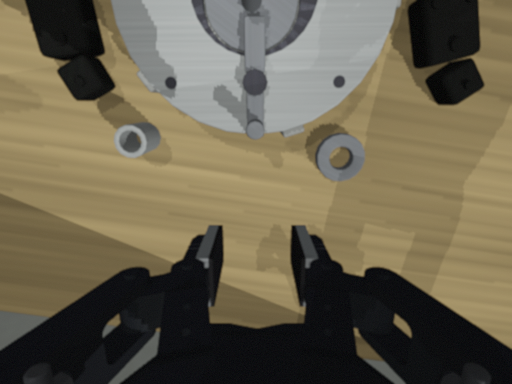

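View pics/sc15c.png

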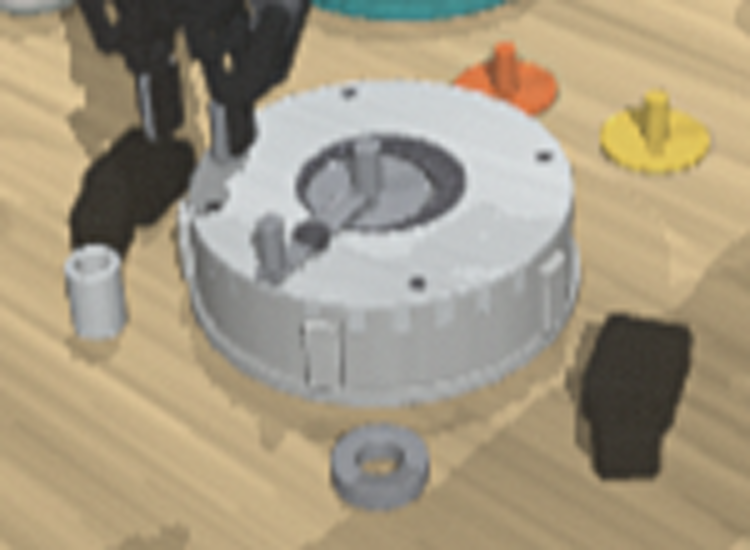

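```bash
python3 - <<'E'
from h import *
s=np.load("s15.npy",allow_pickle=True).item()
P={}
for n,uv,z in [("pivot",(255,82),80.5),("pin",(255,129),109),("h1",(170,83),70),("h2",(339.5,81),70)]:P[n]=onz("wrist",uv,z,s);print(n,P[n])
d=P["pin"]-P["pivot"];print(np.degrees(np.arctan2(d[1],d[0])),np.hypot(*d[:2]))
d=P["h2"]-P["h1"];print(np.degrees(np.arctan2(d[1],d[0]))-90)
print(hand_in())
E
```

```text
pivot [625.4  22.1  80.5]
pin [659.2  27.7 109. ]
h1 [636.7 -47.1  70. ]
h2 [612.8  90.6  70. ]
9.407335872206893 34.260764731686955
9.846490010765649
the job is handed in; nothing more can be done
None
```

The cover is seated in the recess, the latch is at its stop over the cover's rim, and the job is handed in at about 13 s of the 64 s allowed.

**Cover:** I slid it along the face with a loose grip round the stub until it dropped into the recess. The sampled force during the slide was about 3 to 4 N at most. The pictures showed it flat with an even gap all round. The disc centre measured (567.4, 11.5) and the stub top (567.6, 9.7), within the camera's 2 mm error.

**Latch:** I swung it by its pin until the push rose from about 2 N to 8 N with no further movement. The pin direction measured 9.4° against a hub yaw of about 9.4 to 9.8°, which puts the latch at its stop. The pictures show the tip over the cover's rim.

**Release:** The gripper was opened and raised clear, with a contact force near 0. The last pictures show the bystanders near the hub and the look-alikes where they were. I did not check the things farther away again at the end.

None of the checks failed or disagreed beyond about 2 mm.

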